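# Check the gear reducer's dipstick

## Robot

A 6-joint arm with a two-finger parallel gripper is mounted at the origin on the work surface. World frame = base frame: x ahead of the robot, y to its left, z up, the work surface at z = 0. Lengths are in mm, angles in degrees, forces in N, time in s.
With the tool pointing down it reaches from about 300 to 850 mm from the base axis. Payload 4.2 kg.
Tool frame: the origin (TCP) lies between the finger pads; the fingertips stand 14 mm ahead of it and the grasp point (between the pads) lies 5 mm behind it; z points along the fingers, y is the line along which they close (so a half turn about z gives the same grasp; the last joint's range is limited). The gripper opens to 91 mm and grips with 3 to 60 N. Pads are 32 mm wide; open, the fingers measure 118 mm over their backs; the gripper's body (76 mm by 178 mm) begins 60 mm behind the grasp point.
Start: joints at [-75.688, 18.312, 89.639, -0, 72.044, -1.146], TCP at [153.262, -554.213, 227.976] pointing down, gripper open.
Joint ranges: [-177.97, 177.97], [-48.28, 115.42], [12.27, 149.76], [-77.06, 257.06], [2.81, 150.46], [-146.56, 146.56]. Speed limits (degrees/s): [147.25, 147.25, 180, 180, 180, 180].

## Interface

Orientations are given as [roll, pitch, yaw] about the fixed x, y, z axes, in that order (R = Rz(yaw) Ry(pitch) Rx(roll)).
In Python, from workcell import * gives the robot as it stands. The module is installed in compiled form; this text tells all that it offers.
- The arm moves only by the tool send_rows, never from a script. Its argument "deltas" is a list of rows, each a list of 2 entries, a list of its own where there are three numbers: the shift along the tool's x, y, z normalised to -1 to 1, where 1 is 0.5 m, then the turn, a rotation vector about the tool's x, y, z normalised to -1 to 1, where 1 is 0.5 rad. A call has 1 to 10 rows; each row shifts and turns the commanded pose from where the row before left it, along the tool's axes as they then stand; what a row does not reach is not made up. A row lasts 1/10 s, in which the tool goes at most 50 mm and 8.59 degrees, less where a joint would pass 70% of its speed; a pose out of reach is approached as far as the arm can. A call with a number of a shift or a turn outside -1 to 1 is refused whole. A call with a gripper value outside its range is refused whole. "grip" is the closure, from 0 (fully open) to 1 (shut), set as the call begins (left out, the last holds). The fingers move at their own pace and stop on an object; "grip_force" is the grip in N (left out, the last holds). Time passes only in rows, so rows that do not move let the fingers close. It gives the time, the measured TCP pose, the force, the opening and the grip force at its end, in the units of the state.
- state(): the state, without advancing time (a new reading comes with each control period).
- grab_frame(name): name is "scene" or "top" or "wrist"; returns the picture (420x560x3 uint8, red, green, blue); there is no depth.
- calibration(name): a dict with "mtx" (3x3 intrinsics, pixels), "D" ([k1, k2, p1, p2, k3] as OpenCV has them; the pictures are not rectified), "R" (3x3) and "t" (3): a world point X has camera coordinates R X + t. Camera axes: x right, y down, z forward; pixel columns grow to the right and rows downward; lengths in mm; the calibration is good to about 2 mm. A picture is of the moment at which its call begins: read the wrist's pose just before it. calibration takes no time and is no camera call; for the wrist camera it gives the pose at the moment of the call.
- job_done(): hands the job in; it is judged then, once.
Trained networks look in the newest picture that a camera, given by its name, has taken for a name from the list of things; names that differ only in an ending like _2 or _b are one class to them, and where a whole thing is asked for, a point or a joint stands for the part that bears it (a point fixed in the world has none). Each returns a list of dicts, best first, with "p" (0 to 1); they miss things now and then, are a little off and sometimes report something else, mostly with a low value. They report only what shows in the picture. A call takes as long as a camera call. They do not tell look-alikes from the thing itself.
- trace(camera, label): "pixels" (420x560 bool, what is visible of it) and "bbox" ([left, top, width, height] in pixels, round what is visible of it).
The state is a dict: "time_s": time; "qpos": joint angles; "qvel": joint speeds; "effort": joint torques, N m; "ee_pos": TCP position; "ee_rot": TCP orientation; "force": force on the tool from outside, world axes, zero at the start; "torque": the same for the moment, N m; "gripper_width": finger opening in mm; "gripper_force": force on a finger pad.
Only numpy, scipy, OpenCV 4.12 (cv2) and the standard library are available. Lean on these libraries where they do the work, as an engineer would, in place of code of your own. Each camera call takes 0.05 s, during which the arm holds its last target. There are 200 camera calls.

## Task

Take the dipstick from its wooden rest and push it down the sloping guide tube of the grey gear reducer until its collar stops against the mouth of the tube. Then draw it right out and finish with it still held in the gripper, clear of everything else: the dipstick level, its notched flat facing up and steady over the middle of the white drip tray, about 10 cm above it. Leave the other things on the bench where they are.

Things in the scene. Friction and masses are not known exactly. Their poses are not given: they have to be found in the camera images.
- dipstick: loose straight steel rod, 222 mm long, 130 g, lying level in its rest, axis 65 mm above the bench. Origin on its axis in the collar's seating face; x along the rod to the tip, z up as it lies. Shaft diameter 8 to x = 90; flat blade 8.5 wide, 4 thick to x = 116, cross notches on its +z face; point ends at x = 120; collar diameter 26, x = -6 to 0; handle x = -102 to -12.
- dipstick_grip (a point): where to grip the dipstick: on its axis at x = -50, inside its handle, a flat-sided aluminium bar 90 mm long, 14 wide (y), 22 high (z). The rest's rear fork touches the handle only at x = -100 to -88, so this part is free. Axes as the dipstick's
- reading_flat (a point): point on the dipstick: middle of the upper, notched face of the flat blade near the tip, at x = 103, z = 2 mm in the dipstick's frame; axes as the dipstick's
- rest: wooden rest fixed to the bench, base 215 x 70 x 12 mm, two open-topped forks 12 mm thick, 44 wide, that carry the dipstick. Origin on the bench right below the dipstick's origin, x along the dipstick to its tip, z up. Forks at x = -94 (under the handle, 66 mm high) and x = 75 (under the shaft, 73 mm high). Lift the dipstick straight up 25 mm to clear it.
- reducer: grey gear reducer fixed to the bench: casing 150 x 110 mm, 115 high, foot 190 x 130. Origin on the bench, z up; x horizontal, the way the guide tube runs down into the casing. Casing from x = -55 to 95; a capped breather stub at x = 75, up to 143 mm high; shaft stub at +y, pulley at +x.
- guide_tube: straight steel tube on the reducer, sloping 35 degrees from level, its mouth up and away from the casing. Origin: centre of the open mouth, 125 mm above the bench, at x = -125 in the reducer's frame. x axis along the tube, down into it. Outer diameter 28, bore 16, 125 deep: the rod goes in loosely, its collar lands on the rim. About 85 mm of tube stands free of the casing.
- tray: shallow white drip tray fixed to the bench, 150 (x) x 120 (y) mm, rim 12 mm high. Origin: centre of the underside, on the bench, z up.
- piston: bystander: engine piston, aluminium cylinder standing upright, diameter 60, height 56 mm; origin under its middle
- chainring: bystander: flat toothed steel disc, diameter 105, 6 mm thick; origin under its middle
- spacer: bystander: short aluminium tube standing on end, diameter 44, height 30 mm; origin under its middle
- wrench: bystander: steel open wrench about 160 mm long, lying; origin under its middle
- screwdriver: bystander: screwdriver about 190 mm long, lying; origin under its middle
- paint_can: bystander: dark metal can, diameter 84, height 105 mm; origin under its middle
- bolt_bin: bystander: small open blue plastic bin 85 x 110 x 45 mm; origin under its middle
Mind the look-alikes: they are no part of the job. There is more than one size of the dipstick; the one meant has the size given above. There is more than one size of the tray; the job needs the larger.

How it is judged (in metres and radians):
On the way, in this order (a step that is already met when the one before it is completed fails the run):
1. the dipstick is in the guide tube with its collar against the mouth (within 4 mm) (x of dipstick in the frame of guide_tube between -0.004 and 0.004 m and y of dipstick in the frame of guide_tube between -0.008 and 0.008 m and z of dipstick in the frame of guide_tube between -0.008 and 0.008 m and angle between the x axis of dipstick and the x axis of guide_tube, either way round below 0.13 rad), for 0.2 s.
2. the dipstick is drawn right out of the tube (x of reading_flat in the frame of guide_tube below -0.02 m), for 0.1 s.
At the end, for the whole second after the job is handed in: The dipstick is held in the fingers and touches nothing else, at rest (under 30 mm/s), level and with the notched face up (its z axis within 0.15 rad of vertical), the middle of the notched flat 60 to 180 mm above the bench and within 50 mm (tray x) and 45 mm (tray y) of the tray's centre (x of reading_flat in the frame of tray between -0.05 and 0.05 m and y of reading_flat in the frame of tray between -0.045 and 0.045 m and height (world z) of reading_flat between 0.06 and 0.18 m and angle between dipstick's own z axis and vertical below 0.15 rad and contact force between the fingers and dipstick above 2 N and linear speed of dipstick below 0.03 m/s and contact force between dipstick and tray below 0.2 N and contact force between dipstick and rest below 0.2 N and contact force between dipstick and reducer below 0.2 N and contact force between dipstick and piston below 0.2 N and contact force between dipstick and chainring below 0.2 N and contact force between dipstick and spacer below 0.2 N and contact force between dipstick and wrench below 0.2 N and contact force between dipstick and screwdriver below 0.2 N and contact force between dipstick and paint_can below 0.2 N and contact force between dipstick and bolt_bin below 0.2 N); the arm keeps its last pose, push and grip.
It fails at once if one of the bystanders is moved more than 30 mm (distance of any of piston, chainring, spacer, wrench, screwdriver, paint_can, bolt_bin from where it was at the start of the episode above 0.03 m).
It also fails if it takes over 48 s, if anything falls off the work surface, if the arm or the gripper's body presses on something with over 40 N, if the wrist force passes 120 N, or if a joint passes its speed limit or range.

## Working session

There is one attempt and no reset: what is moved stays moved. The work goes in short steps, Python scripts to look and compute and a tool call to move; the robot and the scene stay as the last step left them, time stands still between calls to the robot, and variables do not carry over. Pictures are saved under pics/ and viewed, at most 10 in all, crops included, and the job is handed in when it is done.

Besides the shell and the picture viewer there is one more tool, called in YAML: its name, and indented under it one key for each argument. send_rows: Moves the arm, as the interface text tells. Scaled input: -1 to 1 covers 0.5 m each way for a shift and 0.5 rad each way for a turn. Its arguments: {"type":"object","properties":{"deltas":{"type":"array","items":{"type":"array"}},"grip":{"type":"number"},"grip_force":{"type":"number"}},"required":["deltas"]}

```bash
mkdir -p pics
cat > h.py <<'E'
from workcell import *
import numpy as np, cv2
from scipy.spatial.transform import Rotation as Ro
def ray(c,uv):
    M=np.array(c["mtx"]);D=np.array(c["D"]);R=np.array(c["R"]);t=np.array(c["t"])
    p=cv2.undistortPoints(np.array([[uv]],float),M,D)[0,0]
    return -R.T@t, R.T@np.array([p[0],p[1],1])
def onz(c,uv,z):
    o,d=ray(c,uv); return o+d*(z-o[2])/d[2]
def proj(c,X):
    return cv2.projectPoints(np.array(X,float).reshape(-1,3),cv2.Rodrigues(np.array(c["R"]))[0],np.array(c["t"],float),np.array(c["mtx"]),np.array(c["D"]))[0][:,0]
E
python3 - <<'E'
from h import *
for n in("scene","top"):
    cv2.imwrite(f"pics/{n}.png",grab_frame(n)[:,:,::-1])
    c=calibration(n)
    print(n,-np.array(c["R"]).T@c["t"])
    for l in("dipstick","rest","reducer","guide_tube","tray"):
        for d in trace(n,l):
            ys,xs=np.nonzero(d["pixels"]); 
            r=cv2.minAreaRect(np.c_[xs,ys].astype(np.float32))
            print(l,round(d["p"],2),d["bbox"],len(xs),np.round(r[0]),np.round(r[1]),round(r[2]))
E
```

```text
scene [1336.99993155 -101.54463826 1102.70765729]
dipstick 0.93 [137.4, 122.5, 20.5, 85.6] 573 [146. 166.] [13. 82.] 4
dipstick 0.64 [90.7, 308.8, 52.2, 44.2] 323 [117. 328.] [65.  9.] 41
dipstick 0.62 [106.6, 211.3, 78.7, 42.4] 519 [145. 234.] [10. 91.] 65
rest 0.64 [100.9, 215.6, 83.0, 64.8] 2074 [142. 245.] [35. 89.] 63
rest 0.44 [284.0, 250.9, 18.3, 19.8] 301 [292. 260.] [20. 16.] 90
reducer 0.78 [337.1, 127.1, 67.3, 78.1] 3626 [367. 160.] [63. 81.] 38
guide_tube 0.71 [342.6, 167.3, 21.5, 12.3] 240 [353. 174.] [13. 22.] 84
tray 0.73 [309.3, 219.7, 41.0, 40.1] 1102 [330. 236.] [41. 30.] 51
tray 0.58 [223.3, 184.8, 57.7, 49.4] 2047 [251. 207.] [48. 47.] 72
top [ 445.55257556   -2.00623097 1079.20554291]
dipstick 0.87 [366.9, 187.2, 79.2, 44.3] 468 [405. 207.] [10. 87.] 66
dipstick 0.47 [401.3, 107.8, 44.7, 44.8] 187 [424. 130.] [58.  7.] 45
rest 0.6 [366.9, 179.8, 79.3, 57.3] 1624 [405. 206.] [26. 83.] 62
rest 0.43 [212.4, 104.6, 66.1, 16.8] 279 [244. 115.] [ 8. 67.] 74
reducer 0.89 [123.3, 229.8, 86.9, 92.2] 4747 [173. 280.] [ 66. 105.] 45
guide_tube 0.85 [174.8, 234.2, 26.6, 25.6] 381 [191. 246.] [15. 30.] 39
tray 0.94 [276.3, 217.8, 54.1, 62.7] 2521 [301. 247.] [57. 45.] 77
tray 0.59 [205.4, 178.3, 43.3, 42.8] 1135 [227. 202.] [39. 31.] 66
```

View pics/scene.png

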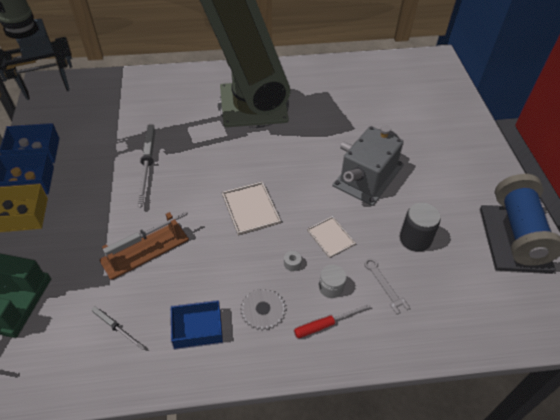

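View pics/top.png

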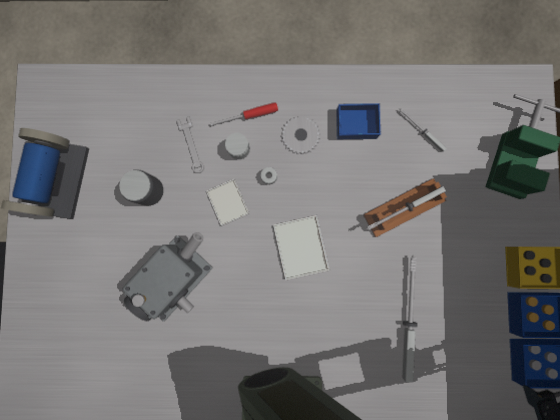

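```bash
cat >> h.py <<'E'
def crop(im,x,y,w,h,s): return cv2.resize(im[y:y+h,x:x+w],None,fx=s,fy=s,interpolation=cv2.INTER_CUBIC)
E
python3 - <<'E'
from h import *
s=state();print({k:np.round(s[k],2) for k in("time_s","ee_pos","ee_rot","qpos","force")})
im=cv2.imread("pics/top.png")
cv2.imwrite("pics/c1.png",np.hstack([crop(im,355,170,100,75,4),crop(im,115,225,100,75,4)]))
c=calibration("top")
def rect(l,k,z):
    d=trace("top",l)[k];ys,xs=np.nonzero(d["pixels"])
    P=np.array([onz(c,(x,y),z)[:2] for x,y in zip(xs,ys)],np.float32);r=cv2.minAreaRect(P)
    print(l,np.round(r[0],1),np.round(r[1],1),round(r[2],1));return P
P=rect("dipstick",0,65);rect("rest",0,40);rect("tray",0,10);rect("guide_tube",0,110)
m=P.mean(0);u,sv,v=np.linalg.svd(P-m,full_matrices=False);t=(P-m)@v[0];print(m,v[0],t.min(),t.max())
for n,uv in dict(collar=(408,207),hend=(443,186),tip=(372,228)).items(): print(n,onz(c,uv,65))
print("mouth",onz(c,(197,238),125),"tray",onz(c,(301,247),10),"breather",onz(c,(138,300),143))
E
```

```text
{'time_s': np.float64(0.6), 'ee_pos': array([ 153.26, -554.21,  227.99]), 'ee_rot': array([179.99,   0.  ,  15.46]), 'qpos': array([-75.69,  18.31,  89.64,  -0.  ,  72.04,  -1.15]), 'force': array([-0.28,  0.54,  1.14])}
dipstick [ 540.1 -311.5] [ 24.6 224.7] 23.9
rest [ 545.8 -319.8] [ 68.1 218.3] 28.2
tray [438.9 -48.2] [151.1 120. ] 13.4
guide_tube [438.9 220.5] [35.7 72.7] 51.4
[ 547.9385  -329.37357] [-0.45465413  0.8906681 ] -92.947876 132.13208
collar [ 541.0980045  -319.48402097   65.        ]
hend [ 595.37406015 -409.76673245   65.        ]
tip [ 487.1924352  -227.25173908   65.        ]
mouth [458.837948   203.94110268 125.        ] tray [437.85491032 -49.69027088  10.        ] breather [314.98848756 333.12612711 143.        ]
```

View pics/c1.png

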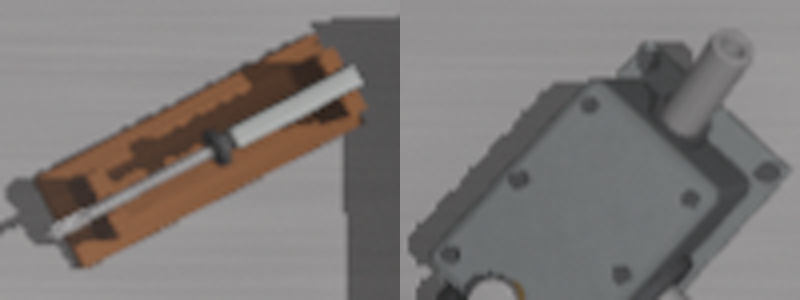

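```bash
cat >> h.py <<'E'
def plan(goal,Rg,n):
    """rows from the measured pose to the goal, straight line and even turn, in tool axes and move units"""
    s=state();p=np.array(s["ee_pos"]);R=Ro.from_euler("xyz",s["ee_rot"],degrees=True)
    Rg=Rg if isinstance(Rg,Ro) else Ro.from_euler("xyz",Rg,degrees=True);goal=np.array(goal,float)
    rows=[]
    for k in range(n):
        f=1/(n-k)
        d=np.round(R.inv().apply((goal-p)*f)/500,3); w=np.round((R.inv()*Rg).as_rotvec()*f/0.5,3)
        p=p+R.apply(d*500);R=R*Ro.from_rotvec(w*.5)
        rows.append([d.tolist(),w.tolist()])
    print(str(rows).replace("-0.0,","0,").replace("-0.0]","0]").replace(" ",""));print("residual",np.round(goal-p,2),np.round(np.degrees((R.inv()*Rg).magnitude()),2),"max",max(np.linalg.norm(r[0])*500 for r in rows),max(np.degrees(np.linalg.norm(r[1])*.5) for r in rows))
E
python3 - <<'E'
from h import *
s=state();c=calibration("wrist");R=Ro.from_euler("xyz",s["ee_rot"],degrees=True)
Rc=np.array(c["R"]);o=-Rc.T@c["t"]
print("cam in tool",R.inv().apply(o-s["ee_pos"]),R.inv().apply(Rc[2]),c["mtx"])
plan([545,-325,250],[180,0,117],14)
E
```

```text
cam in tool [  75.78245194    0.67512527 -156.45637902] [-2.65192104e-01  8.24808051e-04  9.64195243e-01] [[337.55398471   0.         279.22721952]
 [  0.         337.55398471 219.4704975 ]
 [  0.           0.           1.        ]]
[[[0.063,-0.017,-0.003],[0.0,0.0,-0.253]],[[0.064,-0.009,-0.003],[0.0,0.0,-0.253]],[[0.065,0,-0.003],[0.0,0.0,-0.253]],[[0.064,0.008,-0.003],[0.0,0.0,-0.253]],[[0.063,0.016,-0.003],[0.0,0.0,-0.253]],[[0.06,0.024,-0.003],[0.0,0.0,-0.253]],[[0.057,0.031,-0.003],[0.0,0.0,-0.253]],[[0.053,0.038,-0.003],[0.0,0.0,-0.253]],[[0.047,0.044,-0.003],[0.0,0.0,-0.253]],[[0.041,0.05,-0.003],[0.0,0.0,-0.254]],[[0.035,0.055,-0.003],[0.0,0.0,-0.253]],[[0.028,0.059,-0.004],[0.0,0.0,-0.254]],[[0.02,0.061,-0.003],[0.0,0.0,-0.253]],[[0.012,0.064,-0.004],[0,0.0,-0.254]]]
residual [-0.06 -0.07 -0.01] 0.01 max 32.71467560591118 7.276563998161455
```

send_rows:
  deltas:
    - [[0.063, -0.017, -0.003], [0, 0, -0.253]]
    - [[0.064, -0.009, -0.003], [0, 0, -0.253]]
    - [[0.065, 0, -0.003], [0, 0, -0.253]]
    - [[0.064, 0.008, -0.003], [0, 0, -0.253]]
    - [[0.063, 0.016, -0.003], [0, 0, -0.253]]
    - [[0.06, 0.024, -0.003], [0, 0, -0.253]]
    - [[0.057, 0.031, -0.003], [0, 0, -0.253]]
    - [[0.053, 0.038, -0.003], [0, 0, -0.253]]
    - [[0.047, 0.044, -0.003], [0, 0, -0.253]]
    - [[0.041, 0.05, -0.003], [0, 0, -0.254]]

```text
time_s: 1.8
ee_pos: [434.2, -390.1, 243.1]
ee_rot: [180.0, 0.0, 88.3]
force: [-0.4, -0.1, -0.0]
gripper_width: 91.3
gripper_force: 0.0
```

send_rows:
  deltas:
    - [[0.035, 0.055, -0.003], [0, 0, -0.253]]
    - [[0.028, 0.059, -0.004], [0, 0, -0.254]]
    - [[0.02, 0.061, -0.003], [0, 0, -0.253]]
    - [[0.012, 0.064, -0.004], [0, 0, -0.254]]
    - [[0, 0, 0], [0, 0, 0]]
    - [[0, 0, 0], [0, 0, 0]]
    - [[0, 0, 0], [0, 0, 0]]

```text
time_s: 2.5
ee_pos: [544.2, -325.3, 249.8]
ee_rot: [-180.0, -0.0, 116.9]
force: [-0.7, -0.2, -0.2]
gripper_width: 91.1
gripper_force: 0.0
```

Run:
```python
from h import *
s=state();print(s["time_s"],s["ee_pos"],s["ee_rot"],s["qpos"])
c=calibration("wrist");im=grab_frame("wrist");cv2.imwrite("pics/w1.png",im[:,:,::-1]);np.savez("w1.npz",**{k:np.array(c[k]) for k in c})
for d in trace("wrist","dipstick"):
    ys,xs=np.nonzero(d["pixels"]);P=np.array([onz(c,(x,y),65)[:2] for x,y in zip(xs,ys)],np.float32)
    m=P.mean(0);u,sv,v=np.linalg.svd(P-m,full_matrices=False);t=(P-m)@v[0];print(d["p"],d["bbox"],m,v[0],t.min(),t.max())
```

```text
2.5 [ 544.17609536 -325.34182201  249.83440065] [-1.79950659e+02 -1.39625719e-02  1.16928780e+02] [-3.18951253e+01  2.30807377e+01  7.91874716e+01 -3.57996409e-02
  7.77692815e+01 -5.88163152e+01]
0.94 [2.3, 43.2, 170.5, 113.6] [ 321.37988 -325.9733 ] [ 0.9970905  -0.07622687] -73.45557 108.96976
0.91 [266.6, 68.1, 23.7, 222.9] [ 541.5536 -318.4382] [ 0.4659484 -0.8848119] -119.30897 106.57795
0.57 [350.2, 288.3, 100.2, 36.4] [ 747.359   -341.81903] [-0.6453527 -0.7638847] -17.806087 99.43631
```

View pics/w1.png

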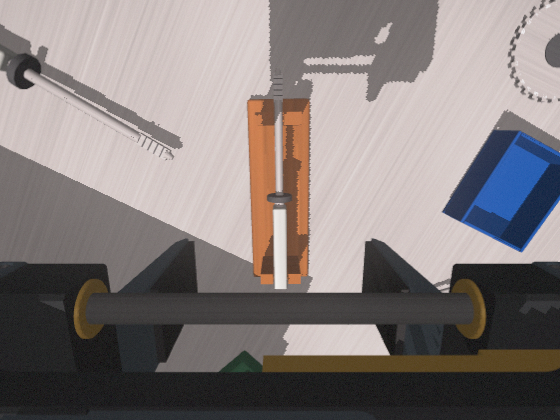

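Run:
```python
from h import *
c=dict(np.load("w1.npz"))
d=[d for d in trace("wrist","dipstick") if d["bbox"][2]<40][0];m=d["pixels"]
Q=[]
for y in range(72,286,6):
    x=np.nonzero(m[y])[0]
    if len(x): Q.append((y,x.min(),x.max()))
print(Q)
P=np.array([onz(c,((a+b)/2,y),65 if y<206 else 76)[:2] for y,a,b in Q if not 188<y<206])
mm=P.mean(0);v=np.linalg.svd(P-mm)[2][0];v=v*np.sign(v[1]);n=np.array([-v[1],v[0]])
print("yaw",np.degrees(np.arctan2(v[1],v[0])),"res",np.round((P-mm)@n,1))
ys=np.nonzero(m.any(1))[0];print(ys.min(),ys.max())
for nm,y,z in(("tip",ys.min(),65),("collar",197,65),("hend",ys.max(),76)):
    x=onz(c,(279.5,y),z)[:2];t=(x-mm)@v;print(nm,t,mm+v*t)
o=mm+v*((onz(c,(279.5,ys.min()),65)[:2]-mm)@v-120);o2=mm+v*((onz(c,(279.5,ys.max()),76)[:2]-mm)@v+102)
print("origin",o,o2,"grip",(o+o2)/2-50*v)
plan([440,215,300],[180,0,135],13)
```

```text
[(72, np.int64(274), np.int64(280)), (78, np.int64(274), np.int64(282)), (84, np.int64(274), np.int64(282)), (90, np.int64(275), np.int64(282)), (96, np.int64(274), np.int64(282)), (102, np.int64(274), np.int64(282)), (108, np.int64(274), np.int64(282)), (114, np.int64(275), np.int64(282)), (120, np.int64(275), np.int64(281)), (126, np.int64(275), np.int64(281)), (132, np.int64(275), np.int64(281)), (138, np.int64(275), np.int64(281)), (144, np.int64(275), np.int64(281)), (150, np.int64(275), np.int64(281)), (156, np.int64(275), np.int64(281)), (162, np.int64(275), np.int64(282)), (168, np.int64(275), np.int64(282)), (174, np.int64(276), np.int64(282)), (180, np.int64(277), np.int64(281)), (186, np.int64(277), np.int64(282)), (192, np.int64(276), np.int64(284)), (198, np.int64(268), np.int64(291)), (204, np.int64(275), np.int64(285)), (210, np.int64(274), np.int64(285)), (216, np.int64(274), np.int64(286)), (222, np.int64(274), np.int64(286)), (228, np.int64(273), np.int64(286)), (234, np.int64(274), np.int64(286)), (240, np.int64(275), np.int64(285)), (246, np.int64(275), np.int64(2
[... 565 characters left out ...]
[ 588.56046923 -407.73570793]
origin [ 541.82980057 -319.11037008] [ 540.98598187 -317.51005664] grip [ 564.72871836 -362.5384738 ]
[[[0.081,0.023,-0.008],[0,0.0,-0.049]],[[0.081,0.025,-0.008],[0,0.0,-0.049]],[[0.08,0.027,-0.008],[0,0.0,-0.048]],[[0.08,0.029,-0.008],[0,0.0,-0.049]],[[0.079,0.031,-0.008],[0,0.0,-0.048]],[[0.078,0.033,-0.007],[0,0.0,-0.049]],[[0.077,0.035,-0.008],[0,0.0,-0.048]],[[0.076,0.037,-0.007],[0,0.0,-0.049]],[[0.075,0.039,-0.008],[0,0.0,-0.048]],[[0.074,0.041,-0.007],[0,0.0,-0.049]],[[0.074,0.042,-0.008],[0,0.0,-0.048]],[[0.072,0.044,-0.007],[0,0.0,-0.049]],[[0.072,0.046,-0.008],[0,0.0,-0.048]]]
residual [ 0.26 -0.03 -0.02] 0.02 max 42.906875905849866 1.403746598070517
```

Run:
```python
from h import *
plan([513,151,290],[180,0,135],10)
```

```text
[[[0.088,0.038,-0.008],[0,0.0,-0.063]],[[0.087,0.04,-0.008],[0,0.0,-0.063]],[[0.085,0.043,-0.008],[0,0.0,-0.063]],[[0.084,0.046,-0.008],[0,0.0,-0.063]],[[0.082,0.048,-0.008],[0,0.0,-0.063]],[[0.081,0.051,-0.008],[0,0.0,-0.063]],[[0.079,0.053,-0.008],[0,0.0,-0.063]],[[0.077,0.056,-0.008],[0,0.0,-0.063]],[[0.076,0.058,-0.008],[0,0.0,-0.064]],[[0.074,0.061,-0.008],[0,0.0,-0.063]]]
residual [ 0.09 -0.   -0.03] 0.02 max 48.117044797036314 1.8334649444186344
```

send_rows:
  deltas:
    - [[0.088, 0.038, -0.008], [0, 0, -0.063]]
    - [[0.087, 0.04, -0.008], [0, 0, -0.063]]
    - [[0.085, 0.043, -0.008], [0, 0, -0.063]]
    - [[0.084, 0.046, -0.008], [0, 0, -0.063]]
    - [[0.082, 0.048, -0.008], [0, 0, -0.063]]
    - [[0.081, 0.051, -0.008], [0, 0, -0.063]]
    - [[0.079, 0.053, -0.008], [0, 0, -0.063]]
    - [[0.077, 0.056, -0.008], [0, 0, -0.063]]
    - [[0.076, 0.058, -0.008], [0, 0, -0.064]]
    - [[0.074, 0.061, -0.008], [0, 0, -0.063]]

```text
time_s: 3.65
ee_pos: [512.4, 152.7, 290.5]
ee_rot: [180.0, 0.0, 135.1]
force: [1.1, 0.2, -0.8]
gripper_width: 91.5
gripper_force: 0.0
```

send_rows:
  deltas:
    - [[0, 0, 0], [0, 0, 0]]
    - [[0, 0, 0], [0, 0, 0]]
    - [[0, 0, 0], [0, 0, 0]]

```text
time_s: 3.95
ee_pos: [512.9, 150.3, 289.9]
ee_rot: [-180.0, 0.0, 135.0]
force: [-0.4, -0.3, 0.3]
gripper_width: 91.3
gripper_force: 0.0
```

Run:
```python
from h import *
s=state();print(s["time_s"],s["ee_pos"],s["ee_rot"],s["qpos"])
c=calibration("wrist");im=grab_frame("wrist");cv2.imwrite("pics/w2.png",im[:,:,::-1]);np.savez("w2.npz",**{k:np.array(c[k]) for k in c})
for l in("guide_tube","reducer"):
  for d in trace("wrist",l):
    print(l,d["p"],d["bbox"])
  np.save(l+".npy",trace("wrist",l)[0]["pixels"])
```

```text
3.95 [512.88538078 150.31955246 289.86127775] [-1.79961327e+02  2.42469724e-02  1.34995806e+02] [ 1.51264454e+01  1.27274628e+01  8.85178986e+01 -4.10718057e-02
  7.87761018e+01 -2.98613503e+01]
guide_tube 0.91 [257.0, 54.7, 38.9, 82.5]
guide_tube 0.67 [382.6, 205.7, 105.8, 60.7]
reducer 0.59 [208.9, 0.0, 127.9, 138.0]
```

View pics/w2.png

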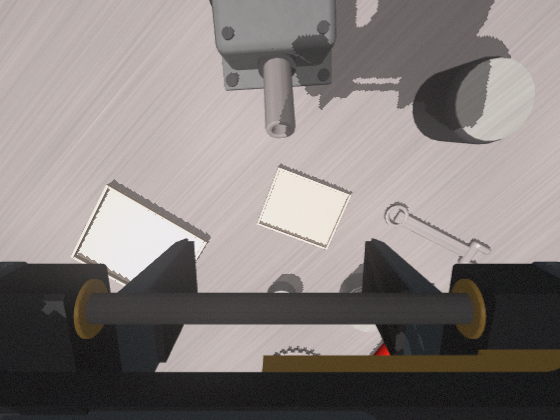

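```bash
cat > fit.py <<'E'
from h import *
from scipy.optimize import least_squares
def tubeR(yaw): return Ro.from_euler("zy",[yaw,35],degrees=True)
a=np.linspace(0,2*np.pi,60)
views=[]
grab_frame("top");grab_frame("scene")
for nm,c,m in [("w",dict(np.load("w2.npz")),np.load("guide_tube.npy"))]+[(n,calibration(n),trace(n,"guide_tube")[0]["pixels"]) for n in("top","scene")]:
    ct=max(cv2.findContours(m.astype(np.uint8),0,2)[0],key=len)[:,0].astype(float)
    views.append((nm,c,ct))
def res(q,sel=None,full=False):
    R=tubeR(q[2]);out=[]
    for nm,c,ct in views:
        if sel and nm not in sel: continue
        ring=[R.apply(np.c_[np.full(60,x),14*np.cos(a),14*np.sin(a)])+[q[0],q[1],125] for x in(0,130)]
        P=proj(c,np.vstack(ring)).astype(np.float32)
        h=cv2.convexHull(P)
        ax=proj(c,[[q[0],q[1],125],R.apply([60,0,0])+[q[0],q[1],125]])
        u=ax[1]-ax[0];k=(ct-ax[0])@u/(u@u)<0.9
        d=np.array([cv2.pointPolygonTest(h,(float(x),float(y)),True) for x,y in ct])-0.0
        out.append(np.where(k,np.clip(d,-6,6),0)*(1 if nm=="w" else .5))
    return np.concatenate(out)
for sel in (("w",),("top",),("scene",),("w","top"),None):
    r=least_squares(res,[459,204,135],args=(sel,),diff_step=[1e-3,1e-3,2e-3],loss="soft_l1",x_scale=[1,1,.5])
    print(sel,np.round(r.x,2),np.sqrt(np.mean(r.fun**2)))
E
python3 fit.py; python3 -c "
from h import *
print(onz(dict(np.load('w2.npz')),(280,129),125))"
```

```text
('w',) [465.64 204.87 166.84] 3.222444301438035
('top',) [444.05 215.61 152.38] 0.7616337889054504
('scene',) [1040.42   42.41  163.14] 0.0
('w', 'top') [466.26 204.63 168.39] 2.8667224094508907
None [462.9  201.37 143.95] 1.510457415906173
[463.13985292 201.53943609 125.        ]
```

```bash
sed -i 's/"zy"/"ZY"/' fit.py; python3 fit.py
```

```text
('w',) [462.8  202.08 139.24] 0.46002849525259565
('top',) [ 909.29 -145.84  138.3 ] 0.0
('scene',) [464.54 205.45 140.72] 0.1550347454762694
('w', 'top') [462.77 202.04 139.08] 0.6383854539793552
None [462.82 202.11 139.23] 0.5835124510536783
```

Run:
```python
from h import *
plan([564.7,-362.5,160],[180,0,117.8],14)
```

```text
[[[-0.057,-0.047,0.019],[0,0.0,0.043]],[[-0.058,-0.046,0.019],[0,0.0,0.043]],[[-0.059,-0.044,0.018],[0,0.0,0.043]],[[-0.06,-0.043,0.019],[0,0.0,0.043]],[[-0.061,-0.042,0.018],[0,0.0,0.043]],[[-0.062,-0.04,0.019],[0,0.0,0.043]],[[-0.063,-0.039,0.018],[0,0.0,0.043]],[[-0.063,-0.038,0.019],[0,0.0,0.043]],[[-0.064,-0.036,0.018],[0,0.0,0.043]],[[-0.065,-0.035,0.019],[0,0.0,0.043]],[[-0.066,-0.034,0.018],[0,0.0,0.043]],[[-0.066,-0.032,0.019],[0,0.0,0.044]],[[-0.067,-0.03,0.018],[0,0.0,0.043]],[[-0.068,-0.029,0.019],[0,0.0,0.044]]]
residual [-0.1  -0.23  0.03] 0.01 max 38.21321760857099 1.260507149287811
```

send_rows:
  deltas:
    - [[-0.057, -0.047, 0.019], [0, 0, 0.043]]
    - [[-0.058, -0.046, 0.019], [0, 0, 0.043]]
    - [[-0.059, -0.044, 0.018], [0, 0, 0.043]]
    - [[-0.06, -0.043, 0.019], [0, 0, 0.043]]
    - [[-0.061, -0.042, 0.018], [0, 0, 0.043]]
    - [[-0.062, -0.04, 0.019], [0, 0, 0.043]]
    - [[-0.063, -0.039, 0.018], [0, 0, 0.043]]
    - [[-0.063, -0.038, 0.019], [0, 0, 0.043]]
    - [[-0.064, -0.036, 0.018], [0, 0, 0.043]]
    - [[-0.065, -0.035, 0.019], [0, 0, 0.043]]

```text
time_s: 5.6
ee_pos: [549.9, -217.0, 196.7]
ee_rot: [180.0, 0.0, 122.7]
force: [0.6, -0.1, 0.1]
gripper_width: 91.4
gripper_force: 0.0
```

send_rows:
  deltas:
    - [[-0.066, -0.034, 0.018], [0, 0, 0.043]]
    - [[-0.066, -0.032, 0.019], [0, 0, 0.044]]
    - [[-0.067, -0.03, 0.018], [0, 0, 0.043]]
    - [[-0.068, -0.029, 0.019], [0, 0, 0.044]]
    - [[0, 0, 0], [0, 0, 0]]
    - [[0, 0, 0], [0, 0, 0]]
    - [[0, 0, 0], [0, 0, 0]]

```text
time_s: 6.3
ee_pos: [564.9, -361.3, 160.2]
ee_rot: [180.0, -0.0, 117.8]
force: [-0.5, 0.2, -0.2]
gripper_width: 90.8
gripper_force: 0.0
```

Run:
```python
from h import *
s=state();print(s["time_s"],s["ee_pos"],s["ee_rot"])
plan([564.7,-362.5,60],[180,0,117.8],5)
```

```text
6.3 [ 564.90341326 -361.29811966  160.22854535] [ 1.79983122e+02 -1.80314707e-02  1.17833436e+02]
[[[0,0,0.04],[0.0,0,0.0]],[[0,0,0.04],[0.0,0,0.0]],[[-0.001,-0.001,0.04],[0.0,0,0.0]],[[0,0,0.04],[0.0,0,0.001]],[[-0.001,-0.001,0.04],[0.001,-0.001,0.0]]]
residual [ 0.2   0.11 -0.23] 0.02 max 20.0124960961895 0.040514234227069776
```

send_rows:
  deltas:
    - [[0, 0, 0.04], [0, 0, 0]]
    - [[0, 0, 0.04], [0, 0, 0]]
    - [[-0.001, -0.001, 0.04], [0, 0, 0]]
    - [[0, 0, 0.04], [0, 0, 0]]
    - [[-0.001, -0.001, 0.04], [0, 0, 0]]
    - [[0, 0, 0], [0, 0, 0]]
    - [[0, 0, 0], [0, 0, 0]]

```text
time_s: 7.0
ee_pos: [564.8, -362.8, 60.8]
ee_rot: [180.0, 0.0, 117.9]
force: [0.6, 0.7, 0.7]
gripper_width: 91.3
gripper_force: 0.0
```

send_rows:
  deltas:
    - [[0, 0, 0], [0, 0, 0]]
    - [[0, 0, 0], [0, 0, 0]]
    - [[0, 0, 0], [0, 0, 0]]
    - [[0, 0, 0], [0, 0, 0]]
    - [[0, 0, 0], [0, 0, 0]]
    - [[0, 0, 0], [0, 0, 0]]
    - [[0, 0, 0], [0, 0, 0]]
    - [[0, 0, 0], [0, 0, 0]]
  grip: 1
  grip_force: 40

```text
time_s: 7.8
ee_pos: [564.3, -363.6, 59.9]
ee_rot: [-180.0, 0.0, 117.8]
force: [1.2, -0.4, 0.0]
gripper_width: 30.4
gripper_force: 0.0
```

send_rows:
  deltas:
    - [[0, 0, 0], [0, 0, 0]]
    - [[0, 0, 0], [0, 0, 0]]
    - [[0, 0, 0], [0, 0, 0]]
    - [[0, 0, 0], [0, 0, 0]]
    - [[0, 0, 0], [0, 0, 0]]

```text
time_s: 8.3
ee_pos: [564.3, -363.6, 59.9]
ee_rot: [-180.0, 0.0, 117.8]
force: [1.2, -0.5, -0.2]
gripper_width: 13.6
gripper_force: 40.0
```

send_rows:
  deltas:
    - [[0, 0, -0.02], [0, 0, 0]]
    - [[0, 0, -0.03], [0, 0, 0]]
    - [[0, 0, -0.04], [0, 0, 0]]
    - [[0, 0, -0.05], [0, 0, 0]]
    - [[0, 0, -0.06], [0, 0, 0]]
    - [[0, 0, -0.06], [0, 0, 0]]
    - [[0, 0, -0.04], [0, 0, 0]]
    - [[0, 0, 0], [0, 0, 0]]
    - [[0, 0, 0], [0, 0, 0]]

```text
time_s: 9.2
ee_pos: [564.2, -363.5, 210.5]
ee_rot: [180.0, 0.1, 117.8]
force: [0.1, 0.7, -1.0]
gripper_width: 13.6
gripper_force: 40.0
```

```bash
cat > held.py <<'E'
from h import *
import sys
s=state();p=np.array(s["ee_pos"]);R=Ro.from_euler("xyz",s["ee_rot"],degrees=True)
c=calibration("wrist");im=grab_frame("wrist");cv2.imwrite(sys.argv[1],im[:,:,::-1])
C=-np.array(c["R"]).T@c["t"]
def tool(uv,h):  # intersect the ray with plane tool z = h
    o,d=ray(c,uv);o=R.inv().apply(o-p);d=R.inv().apply(d);return o+d*(h-o[2])/d[2]
for d in trace("wrist","dipstick"):
    m=d["pixels"];b=d["bbox"];
    if not(b[0]<281<b[0]+b[2] and b[3]>100): continue
    ys=np.nonzero(m.any(1))[0];print(d["p"],b,"tip",tool((279.5,ys.min()),-5))
    for y in range(ys.min()+4,ys.max(),12):
        x=np.nonzero(m[y])[0];print(y,x.min(),x.max(),np.round(tool((x.mean(),y),-5),1)[:2])
E
python3 held.py pics/w3.png
```

```text
0.68 [250.2, 1.2, 60.3, 357.9] tip [122.27073597   0.74604835  -5.        ]
4 271 289 [120.9   0.9]
16 270 289 [116.6   0.8]
28 270 288 [112.3   0.6]
40 270 289 [107.9   0.8]
52 270 289 [103.5   0.8]
64 270 289 [98.9  0.8]
76 270 288 [94.3  0.6]
88 269 289 [89.6  0.6]
100 270 288 [84.9  0.6]
112 271 288 [80.   0.8]
124 271 288 [75.1  0.8]
136 271 288 [70.   0.8]
148 271 288 [64.9  0.8]
160 272 288 [59.7  1.1]
172 270 288 [54.4  0.6]
184 251 308 [48.9  0.9]
196 257 306 [43.4  1.8]
208 265 293 [37.8  0.6]
220 264 295 [32.   0.9]
232 265 295 [26.2  1.1]
244 265 295 [20.2  1.1]
256 265 293 [14.1  0.7]
268 265 293 [7.9 0.7]
280 264 294 [1.5 0.7]
292 266 293 [-5.   0.9]Traceback (most recent call last):
  File "held.py", line 13, in <module>
    x=np.nonzero(m[y])[0];print(y,x.min(),x.max(),np.round(tool((x.mean(),y),-5),1)[:2])
                                  ~~~~~^^
    return umr_minimum(a, axis, None, out, keepdims, initial, where)
ValueError: zero-size array to reduction operation minimum which has no identity
```

View pics/w3.png

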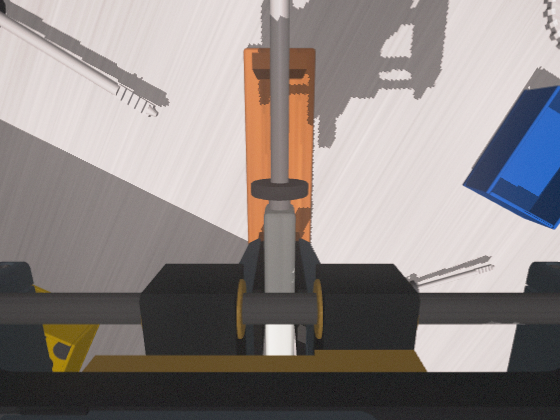

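```bash
cat >> h.py <<'E'
OFF=np.array([50.5,0,-5.]);F=Ro.from_matrix(np.diag([1.,-1,-1]))
M=np.array([462.8,202.1,125.]);YAW=139.2
def tcp(o,Rd): Rt=Rd*F; return np.array(o)-Rt.apply(OFF),Rt
def tubeR(yaw=YAW): return Ro.from_euler("ZY",[yaw,35],degrees=True)
def intube():
    s=state();R=Ro.from_euler("xyz",s["ee_rot"],degrees=True);o=np.array(s["ee_pos"])+R.apply(OFF)
    print(s["time_s"],"dip in tube",np.round(tubeR().inv().apply(o-M),2),"ang",np.round(np.degrees((tubeR().inv()*R*F).as_rotvec()),2),"force",np.round(s["force"],1),np.round(s["qpos"]))
def at(x,n,dy=0,dz=0):
    p,Rt=tcp(M+tubeR().apply([x,dy,dz]),tubeR());plan(p,Rt,n)
E
python3 -c "
from h import *
intube();at(-150,15)"
```

```text
9.3 dip in tube [-377.43  343.57 -156.03] ang [  6.59 -34.73 -20.73] force [-0.9 -0.  -1.2] [-34.  28.  77.  -0.  75. -62.]
[[[0.052,0.031,-0.004],[-0.015,-0.081,-0.048]],[[0.051,0.033,-0.005],[-0.015,-0.081,-0.048]],[[0.05,0.034,-0.007],[-0.015,-0.081,-0.048]],[[0.049,0.035,-0.009],[-0.015,-0.081,-0.048]],[[0.048,0.036,-0.011],[-0.015,-0.081,-0.048]],[[0.046,0.038,-0.012],[-0.016,-0.081,-0.048]],[[0.045,0.039,-0.014],[-0.016,-0.081,-0.048]],[[0.044,0.04,-0.015],[-0.015,-0.081,-0.048]],[[0.042,0.041,-0.017],[-0.016,-0.081,-0.048]],[[0.04,0.042,-0.018],[-0.015,-0.081,-0.049]],[[0.038,0.043,-0.019],[-0.016,-0.081,-0.048]],[[0.037,0.045,-0.021],[-0.015,-0.08,-0.049]],[[0.034,0.046,-0.022],[-0.016,-0.081,-0.048]],[[0.033,0.046,-0.022],[-0.015,-0.08,-0.049]],[[0.03,0.048,-0.024],[-0.016,-0.081,-0.048]]]
residual [-0.26 -0.09 -0.16] 0.01 max 30.963688410782073 2.7458669822825494
```

send_rows:
  deltas:
    - [[0.052, 0.031, -0.004], [-0.015, -0.081, -0.048]]
    - [[0.051, 0.033, -0.005], [-0.015, -0.081, -0.048]]
    - [[0.05, 0.034, -0.007], [-0.015, -0.081, -0.048]]
    - [[0.049, 0.035, -0.009], [-0.015, -0.081, -0.048]]
    - [[0.048, 0.036, -0.011], [-0.015, -0.081, -0.048]]
    - [[0.046, 0.038, -0.012], [-0.016, -0.081, -0.048]]
    - [[0.045, 0.039, -0.014], [-0.016, -0.081, -0.048]]
    - [[0.044, 0.04, -0.015], [-0.015, -0.081, -0.048]]
    - [[0.042, 0.041, -0.017], [-0.016, -0.081, -0.048]]
    - [[0.04, 0.042, -0.018], [-0.015, -0.081, -0.049]]

```text
time_s: 10.3
ee_pos: [580.3, -58.6, 226.1]
ee_rot: [178.5, 23.5, 131.5]
force: [0.1, -0.3, -1.5]
gripper_width: 13.7
gripper_force: 40.0
```

send_rows:
  deltas:
    - [[0.038, 0.043, -0.019], [-0.016, -0.081, -0.048]]
    - [[0.037, 0.045, -0.021], [-0.015, -0.08, -0.049]]
    - [[0.034, 0.046, -0.022], [-0.016, -0.081, -0.048]]
    - [[0.033, 0.046, -0.022], [-0.015, -0.08, -0.049]]
    - [[0.03, 0.048, -0.024], [-0.016, -0.081, -0.048]]
    - [[0, 0, 0], [0, 0, 0]]
    - [[0, 0, 0], [0, 0, 0]]
    - [[0, 0, 0], [0, 0, 0]]
    - [[0, 0, 0], [0, 0, 0]]

```text
time_s: 11.2
ee_pos: [590.0, 91.3, 236.5]
ee_rot: [-180.0, 35.1, 139.1]
force: [0.8, -0.1, -0.9]
gripper_width: 13.6
gripper_force: 40.0
```

Run:
```python
from h import *
intube();at(-128,2)
t=grab_frame("top");s=grab_frame("scene");w=grab_frame("wrist")
a=[crop(t[:,:,::-1],165,180,80,85,3),crop(s[:,:,::-1],300,130,80,85,3)]
b=cv2.resize(w[:,:,::-1],(340,255));cv2.imwrite("pics/a1.png",cv2.resize(np.hstack(a+[b]),None,fx=.97,fy=.97))
```

```text
11.2 dip in tube [-151.67    0.65   -0.52] ang [ 0.07  0.14 -0.08] force [ 0.8 -0.1 -0.9] [ 24.  14. 104. -40.  53.  -3.]
[[[0.024,0.001,0],[-0.001,0.002,-0.001]],[[0.023,0.0,-0.001],[-0.001,0.003,-0.002]]]
residual [ 0.04  0.23 -0.15] 0.02 max 12.010412149464313 0.10719058832304777
```

View pics/a1.png

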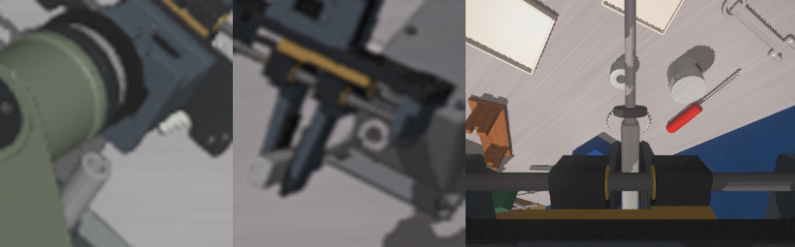

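send_rows:
  deltas:
    - [[0.024, 0.001, 0], [-0.001, 0.002, -0.001]]
    - [[0.023, 0, -0.001], [-0.001, 0.003, -0.002]]
    - [[0.01, 0, 0], [0, 0, 0]]
    - [[0.01, 0, 0], [0, 0, 0]]
    - [[0.01, 0, 0], [0, 0, 0]]
    - [[0.01, 0, 0], [0, 0, 0]]
    - [[0, 0, 0], [0, 0, 0]]
    - [[0, 0, 0], [0, 0, 0]]

```text
time_s: 12.15
ee_pos: [563.4, 116.5, 212.3]
ee_rot: [180.0, 35.0, 139.3]
force: [-0.1, -0.7, -0.9]
gripper_width: 13.7
gripper_force: 40.0
```

Run:
```python
from h import *
intube();at(-70,4)
```

```text
12.15 dip in tube [-107.83   -0.84    0.71] ang [-0.09  0.04  0.09] force [-0.1 -0.7 -0.9] [ 28.  14. 108. -42.  53.   3.]
[[[0.019,0,0.0],[0.001,0.0,0.001]],[[0.019,-0.001,0.0],[0.001,0.0,0.001]],[[0.019,0,0.001],[0.001,0.001,0.001]],[[0.019,-0.001,0.0],[0.0,0.0,0.0]]]
residual [ 0.27 -0.1  -0.08] 0.01 max 9.513148795220223 0.04961960058796129
```

send_rows:
  deltas:
    - [[0.019, 0, 0], [0.001, 0, 0.001]]
    - [[0.019, -0.001, 0], [0.001, 0, 0.001]]
    - [[0.019, 0, 0.001], [0.001, 0.001, 0.001]]
    - [[0.019, -0.001, 0], [0, 0, 0]]
    - [[0, 0, 0], [0, 0, 0]]
    - [[0, 0, 0], [0, 0, 0]]

```text
time_s: 12.75
ee_pos: [539.3, 136.1, 189.9]
ee_rot: [-180.0, 35.0, 139.3]
force: [0.7, -0.5, -1.1]
gripper_width: 13.6
gripper_force: 40.0
```

Run:
```python
from h import *
intube();at(-20,5)
t=grab_frame("top");s=grab_frame("scene");w=grab_frame("wrist")
a=[crop(t[:,:,::-1],165,180,80,85,3),crop(s[:,:,::-1],300,130,80,85,3)]
b=cv2.resize(w[:,:,::-1],(340,255));cv2.imwrite("pics/a2.png",cv2.resize(np.hstack(a+[b]),None,fx=.97,fy=.97))
```

```text
12.75 dip in tube [-69.52   0.07   0.22] ang [-0.01  0.01  0.05] force [ 0.7 -0.5 -1.1] [ 31.  14. 111. -44.  52.   9.]
[[[0.02,0.0,0.0],[0.0,0.0,0.0]],[[0.02,0.0,0.0],[0.0,0.0,0.0]],[[0.02,0.0,0.0],[0.0,0.0,0.001]],[[0.02,0.0,0.0],[0.0,0.0,0.0]],[[0.019,0.0,0.0],[0.0,0.0,0.001]]]
residual [ 0.12 -0.03 -0.19] 0.01 max 10.0 0.028647889756541162
```

View pics/a2.png

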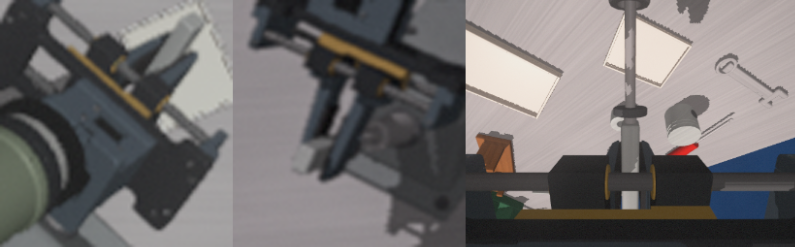

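The wrist view (right panel) shows the rod running into the dark tube mouth at about (628, 2), so it is in. There is no contact force, so I carry on.

send_rows:
  deltas:
    - [[0.02, 0, 0], [0, 0, 0]]
    - [[0.02, 0, 0], [0, 0, 0]]
    - [[0.02, 0, 0], [0, 0, 0]]
    - [[0.02, 0, 0], [0, 0, 0]]
    - [[0.02, 0, 0], [0, 0, 0]]
    - [[0.01, 0, 0], [0, 0, 0]]
    - [[0.006, 0, 0], [0, 0, 0]]
    - [[0.004, 0, 0], [0, 0, 0]]
    - [[0, 0, 0], [0, 0, 0]]
    - [[0, 0, 0], [0, 0, 0]]

```text
time_s: 13.9
ee_pos: [502.4, 167.8, 155.8]
ee_rot: [180.0, 35.0, 139.2]
force: [0.4, 0.4, -1.5]
gripper_width: 14.0
gripper_force: 40.0
```

```bash
python3 -c "
from h import *
intube();at(-4,3)"
```

```text
13.9 dip in tube [-10.06   0.06   0.23] ang [-0.01  0.01 -0.03] force [ 0.4  0.4 -1.5] [ 37.  16. 115. -46.  51.  18.]
[[[0.004,0.0,0.0],[0.0,0.0,0]],[[0.004,0.0,0.0],[0.0,0.0,-0.001]],[[0.004,0.0,0.0],[0.0,0.0,0]]]
residual [ 0.12  0.01 -0.23] 0.01 max 2.0 0.028647889756541162
```

Now creep in 1 mm rows to contact.

send_rows:
  deltas:
    - [[0.004, 0, 0], [0, 0, 0]]
    - [[0.004, 0, 0], [0, 0, 0]]
    - [[0.004, 0, 0], [0, 0, 0]]
    - [[0.002, 0, 0], [0, 0, 0]]
    - [[0.002, 0, 0], [0, 0, 0]]
    - [[0.002, 0, 0], [0, 0, 0]]
    - [[0, 0, 0], [0, 0, 0]]

```text
time_s: 14.6
ee_pos: [496.7, 172.7, 150.6]
ee_rot: [-180.0, 35.0, 139.2]
force: [0.1, 0.3, -1.8]
gripper_width: 14.0
gripper_force: 40.0
```

send_rows:
  deltas:
    - [[0.002, 0, 0], [0, 0, 0]]
    - [[0.002, 0, 0], [0, 0, 0]]
    - [[0, 0, 0], [0, 0, 0]]

```text
time_s: 14.9
ee_pos: [496.5, 172.8, 150.7]
ee_rot: [-180.0, 35.2, 139.2]
force: [4.2, -4.8, 2.1]
gripper_width: 13.6
gripper_force: 40.0
```

send_rows:
  deltas:
    - [[0.002, 0, 0], [0, 0, 0]]
    - [[0.002, 0, 0], [0, 0, 0]]
    - [[0, 0, 0], [0, 0, 0]]
    - [[0, 0, 0], [0, 0, 0]]
    - [[0, 0, 0], [0, 0, 0]]
    - [[0, 0, 0], [0, 0, 0]]

```text
time_s: 15.5
ee_pos: [496.4, 172.9, 150.8]
ee_rot: [-179.9, 35.4, 139.2]
force: [7.9, -8.3, 5.8]
gripper_width: 13.8
gripper_force: 40.0
```

Run:
```python
from h import *
intube();grab_frame("wrist");w=grab_frame("wrist");cv2.imwrite("pics/in.png",crop(w[:,:,::-1],200,120,160,120,4))
```

```text
15.5 dip in tube [-0.74  0.17  0.23] ang [0.04 0.42 0.02] force [ 7.9 -8.3  5.8] [ 38.  16. 115. -47.  52.  20.]
```

View pics/in.png

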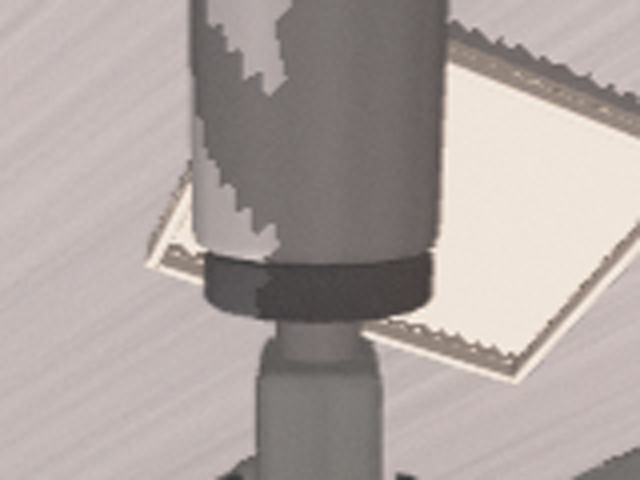

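Collar flush against the mouth (crop row ~260). Draw out.

send_rows:
  deltas:
    - [[-0.015, 0, 0], [0, 0, 0]]
    - [[-0.03, 0, 0], [0, 0, 0]]
    - [[-0.03, 0, 0], [0, 0, 0]]
    - [[-0.03, 0, 0], [0, 0, 0]]
    - [[-0.03, 0, 0], [0, 0, 0]]
    - [[-0.03, 0, 0], [0, 0, 0]]
    - [[-0.03, 0, 0], [0, 0, 0]]
    - [[-0.03, 0, 0], [0, 0, 0]]
    - [[-0.03, 0, 0], [0, 0, 0]]
    - [[-0.03, 0, 0], [0, 0, 0]]

```text
time_s: 16.6
ee_pos: [582.4, 98.4, 229.7]
ee_rot: [180.0, 34.9, 139.2]
force: [-0.2, 0.2, -1.9]
gripper_width: 13.9
gripper_force: 40.0
```

send_rows:
  deltas:
    - [[-0.03, 0, 0], [0, 0, 0]]
    - [[-0.03, 0, 0], [0, 0, 0]]
    - [[0, 0, 0], [0, 0, 0]]
    - [[0, 0, 0], [0, 0, 0]]
    - [[0, 0, 0], [0, 0, 0]]

```text
time_s: 17.1
ee_pos: [600.2, 82.7, 246.1]
ee_rot: [-179.9, 34.9, 139.2]
force: [-0.5, -0.2, -1.7]
gripper_width: 13.7
gripper_force: 40.0
```

Run:
```python
from h import *
intube()
for yaw in (117.8,130):
    Rd=Ro.from_euler("z",yaw,degrees=True);f=np.array([438.5,-49,125.])
    p,Rt=tcp(f-Rd.apply([103,0,2]),Rd);print(p);plan(p,Rt,12)
```

```text
17.1 dip in tube [-1.681e+02  5.800e-01 -1.000e-01] ang [ 0.05 -0.08  0.04] force [-0.5 -0.2 -1.7] [ 22.  14. 102. -39.  54.  -6.]
[ 510.09034929 -184.7831797   118.        ]
[[[-0.002,-0.044,0.028],[0.019,0.1,0.06]],[[-0.005,-0.043,0.028],[0.019,0.1,0.06]],[[-0.008,-0.043,0.028],[0.019,0.101,0.06]],[[-0.01,-0.042,0.028],[0.019,0.1,0.06]],[[-0.013,-0.042,0.028],[0.019,0.101,0.06]],[[-0.016,-0.041,0.027],[0.019,0.1,0.061]],[[-0.018,-0.04,0.027],[0.019,0.101,0.06]],[[-0.021,-0.039,0.026],[0.018,0.1,0.061]],[[-0.023,-0.038,0.026],[0.019,0.101,0.06]],[[-0.026,-0.037,0.025],[0.018,0.1,0.061]],[[-0.028,-0.036,0.024],[0.019,0.101,0.06]],[[-0.03,-0.036,0.022],[0.018,0.1,0.061]]]
residual [ 0.18  0.02 -0.01] 0.01 max 26.095976701399774 3.4092192481881507
[ 537.16789809 -166.58782202  118.        ]
[[[-0.003,-0.038,0.029],[0.008,0.101,0.026]],[[-0.005,-0.038,0.028],[0.008,0.101,0.026]],[[-0.007,-0.038,0.028],[0.008,0.101,0.026]],[[-0.009,-0.038,0.028],[0.008,0.101,0.026]],[[-0.011,-0.037,0.028],[0.008,0.102,0.026]],[[-0.013,-0.037,0.027],[0.008,0.101,0.026]],[[-0.015,-0.037,0.027],[0.008,0.102,0.026]],[[-0.017,-0.037,0.026],[0.008,0.101,0.026]],[[-0.019,-0.036,0.025],[0.008,0.102,0.026]],[[-0.02,-0.036,0.024],[0.008,0.101,0.026]],[[-0.022,-0.036,0.023],[0.008,0.102,0.026]],[[-0.024,-0.035,0.023],[0.008,0.101,0.026]]]
residual [ 0.12 -0.13  0.18] 0.02 max 24.155744658362323 3.024218657956583
```

send_rows:
  deltas:
    - [[-0.003, -0.038, 0.029], [0.008, 0.101, 0.026]]
    - [[-0.005, -0.038, 0.028], [0.008, 0.101, 0.026]]
    - [[-0.007, -0.038, 0.028], [0.008, 0.101, 0.026]]
    - [[-0.009, -0.038, 0.028], [0.008, 0.101, 0.026]]
    - [[-0.011, -0.037, 0.028], [0.008, 0.102, 0.026]]
    - [[-0.013, -0.037, 0.027], [0.008, 0.101, 0.026]]
    - [[-0.015, -0.037, 0.027], [0.008, 0.102, 0.026]]
    - [[-0.017, -0.037, 0.026], [0.008, 0.101, 0.026]]
    - [[-0.019, -0.036, 0.025], [0.008, 0.102, 0.026]]
    - [[-0.02, -0.036, 0.024], [0.008, 0.101, 0.026]]

```text
time_s: 18.1
ee_pos: [547.8, -125.0, 139.3]
ee_rot: [179.6, 5.8, 131.5]
force: [1.5, 0.4, -1.0]
gripper_width: 14.0
gripper_force: 40.0
```

send_rows:
  deltas:
    - [[-0.022, -0.036, 0.023], [0.008, 0.102, 0.026]]
    - [[-0.024, -0.035, 0.023], [0.008, 0.101, 0.026]]
    - [[0, 0, 0], [0, 0, 0]]
    - [[0, 0, 0], [0, 0, 0]]
    - [[0, 0, 0], [0, 0, 0]]
    - [[0, 0, 0], [0, 0, 0]]

```text
time_s: 18.7
ee_pos: [538.2, -165.6, 119.1]
ee_rot: [179.9, 0.1, 130.1]
force: [-0.7, 0.3, -1.9]
gripper_width: 13.9
gripper_force: 40.0
```

Run:
```python
from h import *
s=state();R=Ro.from_euler("xyz",s["ee_rot"],degrees=True)
print(s["time_s"],s["ee_pos"],s["ee_rot"],s["force"],"flat",np.array(s["ee_pos"])+R.apply(OFF+[103,0,-2]))
t=grab_frame("top");q=grab_frame("scene")
a=[crop(t[:,:,::-1],240,160,140,140,2.8),crop(q[:,:,::-1],170,130,140,140,2.8)]
cv2.imwrite("pics/end.png",np.hstack(a))
```

```text
18.7 [ 538.16343033 -165.57168312  119.14649581] [1.79903729e+02 1.17731553e-01 1.30079015e+02] [-0.71622783  0.27993862 -1.87511025] flat [439.31541255 -48.11685778 125.83105908]
```

View pics/end.png

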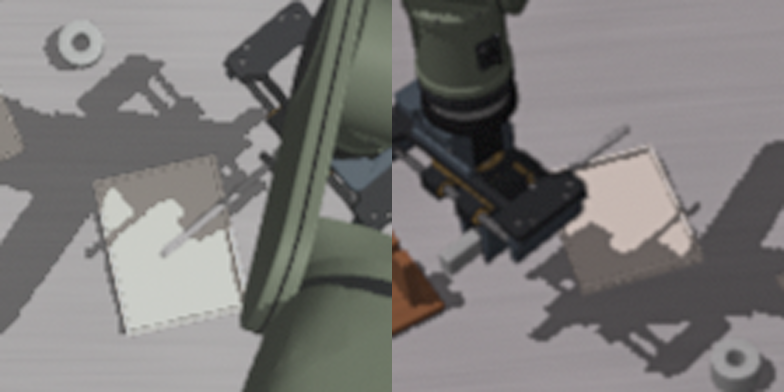

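The top panel puts the tip at about (163, 253), over the middle of the large tray. The rod is held level and clear of everything else.

```bash
python3 -c "
from workcell import *
print(job_done())"
```

```text
the job is handed in; nothing more can be done
None
```

I seated the dipstick in the guide tube until its collar met the mouth, then drew it right out. It is now held level, notched face up, about 12 cm above the bench over the middle of the larger tray, and the job is handed in; no verdict came back.

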